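# Shim the rocking lantern

## Task

The brass lantern rocks because the foot that has lost its rubber pad is too short. With your fingertips push the orange wedge along the bench, thin end first, in under that short foot until the lantern stands level and no longer rocks, and leave the wedge there with the foot resting on it. Only push the wedge, never lift it off the bench; do not touch the lantern or shove it along, and leave the things around it where they are.

Things in the scene. Friction and masses are not known exactly. Their poses are not given: they have to be found in the camera images.
- lantern: Loose brass lantern with glass panes, 222 mm high, about 1.2 kg, on four feet; starts leaning about 0.1 rad towards its own -y foot, which is 8 mm short. Origin: centre of the plan, level with the undersides of the three good feet (at own +x, -x, +y); z: up the lantern's axis, vertical when level. Only its weight and friction hold it; 2 to 5 N rests on the short foot
- plate_corner (a point): Corner of the lantern's square base plate (150 mm wide, 8 mm thick) over the short foot, on the plate's underside, at the lantern's own [0, -106, 24] mm. Above the plate, a driver box reaches 61 mm from the lantern's axis on this side; the glass body is 92 mm wide
- short_foot (a point): Centre of the underside of the short bare steel foot, at the lantern's own [0, -85, 8] mm. The underside is flat over 12 mm, then bevelled up by 4 mm to the full 28 mm width, so that a thin edge can start under it. The other feet are 20 mm wide, 85 mm from the axis, with 8 mm black rubber pads
- wedge: Loose smooth orange plastic wedge (friction about 0.35), 70 g, 100 mm long (own y), 50 mm wide (own x). Thickness rises evenly from 2 mm at the thin edge (own +y end) to 20 mm at the upright thick end (own -y); the lantern is level with the foot's centre about 29 mm in from the thin edge. Origin: centre of the flat underside. Starts flat, a few cm out from that foot, thin end roughly towards it
- thin_edge (a point): Middle of the wedge's thin edge, on the underside, at its own [0, 50, 0] mm
- thick_end (a point): Middle of the wedge's upright thick end face (50 mm wide, 20 mm high), half-way up, at its own [0, -50, 10] mm. Pushing here takes under 1 N while the wedge is free, 3 to 7 N while it raises the foot, 8 to 11 N once the lantern is level; pushed further, the whole lantern slides along
- shade: Bystander: white ceramic bell-shaped lamp shade, 104 mm across, 75 mm high, standing mouth down behind the lantern (on the side away from the wedge); origin: centre of its underside. Leave alone
- tin: Bystander: round green tin with a steel lid, 66 mm across, 42 mm high; origin: centre of its underside. Leave alone
- lamp_cup: Bystander: small brass lamp cup, 48 mm across, 44 mm high; origin: centre of its underside. Leave alone
- driver: Bystander: screwdriver lying on the bench beyond the lantern; origin in the middle of its length, underside. Leave alone
There are look-alikes about, which are no part of the job. Several things look just like the wedge: the one meant starts farthest to the robot's left.

How it is judged:
By the outcome, as a careful person would: the job done as asked, in the order asked, and still so for the second after the job is handed in, with the robot touching nothing.
It also fails if it takes over 40 s, if anything falls off the work surface, if the arm or the gripper's body presses on something with over 40 N, if the wrist force passes 120 N, or if a joint passes its speed limit or range.

## Robot

A 6-joint arm with a two-finger parallel gripper is mounted at the origin on the work surface. World frame = base frame: x ahead of the robot, y to its left, z up, the work surface at z = 0. Lengths are in mm, angles in degrees, forces in N, time in s.
With the tool pointing down it reaches from about 350 to 850 mm from the base axis. Payload 8.1 kg.
Tool frame: the origin (TCP) lies on the centre line of the jaws, within the pads' length; the fingertips stand 19 mm ahead of it and the grasp point (between the pads) is the TCP; z points along the fingers, y is the direction in which the jaws open and shut (so a half turn about z gives the same grasp; the last joint's range is limited). The gripper opens to 85 mm and grips with 20 to 120 N. Pads are 22 mm wide; open, the fingers measure 114 mm over their backs; the gripper's body (76 mm by 85 mm) begins 54 mm behind the grasp point. The pads swing forward as they close: fully open they stand 13 mm farther back than shut.
Start: joints at [70.05, 7.471, 85.268, -0, 87.261, -4.893], TCP at [155.849, 579.41, 217.192] pointing down, gripper open.
Joint ranges: [-169.43, 169.43], [-51.17, 129.36], [1.28, 143.12], [-76.62, 256.62], [0, 156.53], [-152.29, 152.29]. Speed limits (degrees/s): [136.94, 136.94, 159.86, 180, 180, 180].

## Interface

Orientations are given as [roll, pitch, yaw] about the fixed x, y, z axes, in that order (R = Rz(yaw) Ry(pitch) Rx(roll)).
In Python, from bench import r, viewer gives the robot as it stands.
- The arm moves only by the tool carry_out, never from a script. Its argument "commands" is a list that holds one entry, the list of rows, each a list of 7 numbers: the finger opening in mm, from 0 to 85.4, then the shift along the tool's x, y, z in mm, then the turn, a rotation vector about the tool's x, y, z in degrees. A call has 1 to 5 rows; each row is the pose to reach, as a shift and turn from the pose commanded when the call began, along the tool's axes at that moment; what a row does not reach only later rows make up. A row lasts 1/8 s, in which the tool goes at most 62.5 mm and 10.7 degrees, less where a joint would pass 70% of its speed; a pose out of reach is approached as far as the arm can. A call with a gripper value outside its range is refused whole. The fingers move at their own pace and stop on an object; "grip_force" is the grip in N (left out, the last holds). Time passes only in rows, so rows that repeat a pose let the fingers close. It gives the time, the measured TCP pose, the force and the opening at its end, in the units of the state.
- r.sense(): the state, without advancing time (a new reading comes with each control period).
- viewer.snapshot(name): name is "side" or "top"; returns the picture (384x512x3 uint8, red, green, blue); there is no depth.
- viewer.calibration(name): a dict with "camera_matrix" (3x3 intrinsics, pixels), "rvec" (rotation vector, rad) and "tvec" (3), from world to camera coordinates, as OpenCV has them. Camera axes: x right, y down, z forward; pixel columns grow to the right and rows downward; lengths in mm; the calibration is good to about 2 mm. A picture is of the moment at which its call begins. calibration takes no time and is no camera call.
- r.hand_in(): hands the job in, once; it reports no verdict.
The state is a dict: "time": time; "joint_pos": joint angles; "qd": joint speeds; "joint_efforts": joint torques, N m; "tool_pos": TCP position; "tcp_rot": TCP orientation; "ft_force": force on the tool from outside, world axes, zero at the start; "wrist_torque": the same for the moment, N m; "finger_gap": finger opening in mm.
Only numpy, scipy, OpenCV 4.12 (cv2) and the standard library are available. Lean on these libraries where they do the work, as an engineer would, in place of code of your own. Each camera call takes 0.05 s, during which the arm holds its last target. There are 200 camera calls.

## Working session

There is one attempt and no reset: what is moved stays moved. The work goes in short steps, Python scripts to look and compute and a tool call to move; the robot and the scene stay as the last step left them, time stands still between calls to the robot, and variables do not carry over. Pictures are saved under pics/ and viewed, about 8 in all and at most 12, crops included, and the job is handed in when it is done.

Besides the shell and the picture viewer there is one more tool, called after ">>>" as name(argument=value, ...), one argument or row to a line, values as JSON. carry_out: Moves the arm, as the interface text tells. Its arguments: {"type":"object","properties":{"commands":{"type":"array","items":{"type":"array","items":{"type":"array","items":{"type":"number"}}}},"grip_force":{"type":"number"}},"required":["commands"]}

```bash
mkdir -p pics; ls
cat > h.py <<'E'
import numpy as np, cv2
from bench import r, viewer
def snap(n,f):
    im=viewer.snapshot(n); cv2.imwrite(f'pics/{f}.png',cv2.cvtColor(im,cv2.COLOR_RGB2BGR)); return im
def cal(n):
    c=viewer.calibration(n); return np.array(c['camera_matrix'],float),np.array(c['rvec'],float),np.array(c['tvec'],float)
def proj(n,P):
    K,rv,t=cal(n); return cv2.projectPoints(np.array(P,float).reshape(-1,1,3),rv,t,K,None)[0].reshape(-1,2)
def ray(n,px,z=0):
    K,rv,t=cal(n); R=cv2.Rodrigues(rv)[0]; o=-R.T@t.ravel()
    d=R.T@np.linalg.inv(K)@np.array([px[0],px[1],1.]); return o+d*(z-o[2])/d[2]
E
python3 - <<'E'
from h import *
a=snap('top','t0');b=snap('side','s0')
for n in('top','side'):
    K,rv,t=cal(n);R=cv2.Rodrigues(rv)[0];print(n,-R.T@t.ravel(),K[0,0])
print(r.sense())
E
```

```text
pics
top [413.66750579  94.06119669 981.32168343] 378.82476524828047
side [771.53532245 701.99297577 754.82650298] 395.09860626229573
{'time': 0.1, 'joint_pos': array([ 7.00498287e+01,  7.51320221e+00,  8.53217763e+01,  4.44704226e-05,
        8.72604949e+01, -4.89222803e+00]), 'qd': array([-0.02476323, -0.14529023, -0.14557154,  0.00893175, -0.04203579,
       -0.04796227]), 'joint_efforts': array([ 1.62980574e-03, -5.70945597e+01, -5.01946843e+01,  6.23485084e-05,
        7.93271349e-03,  2.68872651e-05]), 'tool_pos': array([155.67478031, 578.93133779, 216.23620459]), 'tcp_rot': array([-1.79904878e+02, -8.18639160e-03,  1.64942048e+02]), 'ft_force': array([-0.07898461,  1.13096658, -0.16786672]), 'wrist_torque': array([ 0.00278527,  0.00062406, -0.02753369]), 'finger_gap': 85.20475010620238}
```

View pics/t0.png

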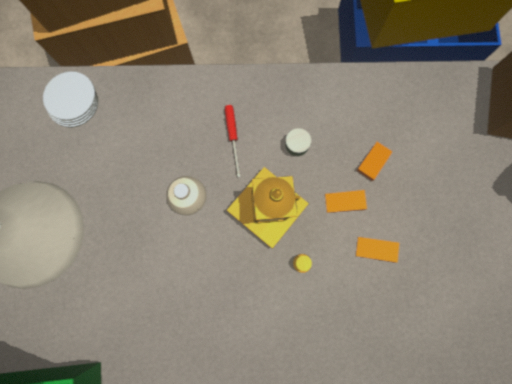

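View pics/s0.png

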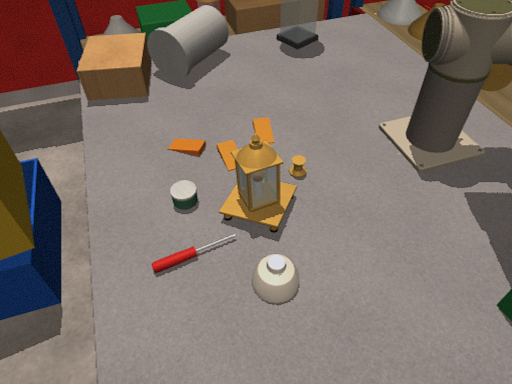

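Run:
```python
from h import *
for P in([0,0,0],[155,579,216],[500,0,0],[500,-200,0],[500,200,0],[300,0,0]): print(P,proj('top',P)[0].round(),proj('side',P)[0].round())
im=viewer.snapshot('top')
hsv=cv2.cvtColor(im,cv2.COLOR_RGB2HSV)
m=cv2.inRange(hsv,(8,200,150),(17,255,255))
for c in cv2.findContours(m,cv2.RETR_EXTERNAL,cv2.CHAIN_APPROX_NONE)[0]:
    if 300<cv2.contourArea(c)<3000:
        q=cv2.minAreaRect(c); print(q[0],q[1],cv2.contourArea(c)); print([ray('top',p,10)[:2].round(0) for p in cv2.boxPoints(q)], ray('top',q[0],8).round())
for n,p in(('shade',(186,195)),('tin',(298,141)),('cup',(303,263)),('plateL',(227,210)),('plateT',(265,169)),('plateR',(308,205)),('plateB',(272,247))): print(n,ray('top',p,28).round())
c=cv2.resize(im[130:280,210:420],None,fx=3.8,fy=3.8,interpolation=cv2.INTER_CUBIC);cv2.imwrite('pics/c1.png',c[:,:,::-1])
```

```text
[0, 0, 0] [306. 446.] [428. 140.]
[155, 579, 216] [  4. 409.] [615. 281.]
[500, 0, 0] [299. 231.] [270. 179.]
[500, -200, 0] [377. 230.] [247. 135.]
[500, 200, 0] [222. 231.] [299. 236.]
[300, 0, 0] [302. 311.] [337. 162.]
(374.4615173339844, 160.30767822265625) (17.75040626525879, 32.172611236572266) 514.0
[array([ 660., -159.]), array([ 733., -211.]), array([ 706., -248.]), array([ 633., -196.])] [ 683. -204.    8.]
shade [591. 290.  28.]
tin [733.  -1.  28.]
cup [418.  -4.  28.]
plateL [552. 185.  28.]
plateT [658.  87.  28.]
plateR [562. -21.  28.]
plateB [457.  72.  28.]
```

View pics/c1.png

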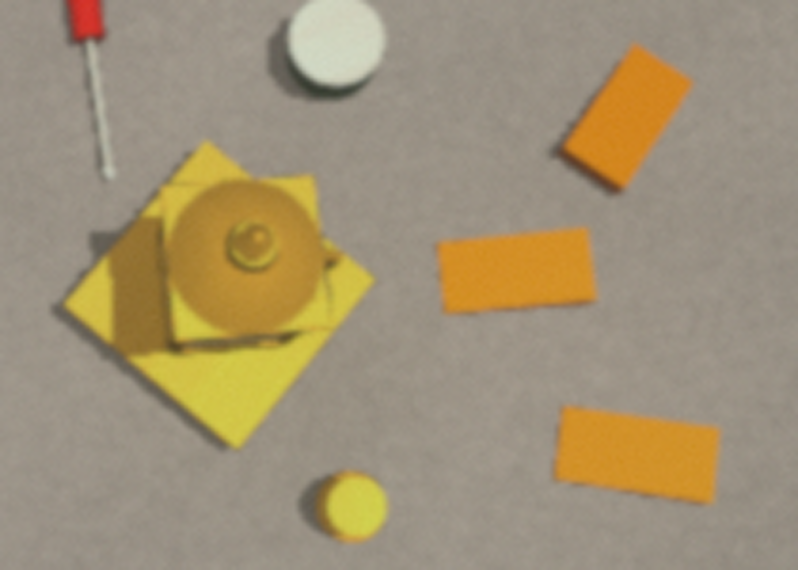

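Look-alikes for the wedge are at (375,161), (346,202) and (378,250). The robot's left is the image left, so the one meant is (346,202). The crop shows it just outside the lantern's right-hand corner (308,205), and the shade is on the opposite side, as described.

```bash
cat > m.py <<'E'
from h import *
from scipy.optimize import least_squares
def wedge(corn,x0):
    # corn: pixels of top corners thinL(+x own),thin(-x),thick(+x),thick(-x)
    L=np.array([[25,50,2],[-25,50,2],[25,-50,20],[-25,-50,20]],float)
    def W(p,q=L):
        c,s=np.cos(p[2]),np.sin(p[2]); return q@np.array([[c,s,0],[-s,c,0],[0,0,1]])+[p[0],p[1],0]
    f=lambda p:(proj('top',W(p))-corn).ravel()
    o=least_squares(f,x0); return o.x,o.fun,W(o.x,np.array([[0,50,0],[0,-50,10.]]))
E
python3 - <<'E'
from m import *
def px(x,y): return ((x+.5)/3.8-.5+210,(y+.5)/3.8-.5+130)
# own +y ~ world +y (image left) => own +x ~ world +x (image up)
c=np.array([px(440,243),px(446,312),px(588,230),px(596,300)])
p,f,w=wedge(c,[560,-120,0]); print('wedge',p[:2],np.degrees(p[2]),f.round(2),w.round(1))
# lantern: top plate corners, tilted 0.1 about own x
P=np.array([[106,0,32],[-106,0,32],[0,106,32],[0,-106,32.]])
q=np.array([px(207,140),px(237,448),px(63,305),px(376,280)])
def T(p,A):
    R=cv2.Rodrigues(np.array([0,0,p[2]]))[0]@cv2.Rodrigues(np.array([p[3],0,0]))[0]; return A@R.T+[p[0],p[1],0]
o=least_squares(lambda p:np.r_[(proj('top',T(p,P))-q).ravel(),(p[3]-.1)*30],[555,85,0,.1])
print('lantern',o.x,np.degrees(o.x[2]),o.fun.round(2)); print(T(o.x,np.array([[0,-85,8.],[0,-106,24],[0,0,0]])).round(1))
E
```

```text
wedge [ 574.49538257 -121.16280586] 2.7091866781716134 [-0.49 -0.34 -0.34  0.37  0.38 -0.41  0.44  0.34] [[ 572.1  -71.2    0. ]
 [ 576.9 -171.1   10. ]]
lantern [5.59068408e+02 8.37415337e+01 8.45757259e-02 1.02366457e-01] 4.8458321461352485 [-0.18 -0.5   0.1   0.93 -0.17 -0.29  0.25 -0.2   0.07]
[[566.3  -1.3  -0.7]
 [568.2 -23.8  13. ]
 [559.1  83.7   0. ]]
```

```bash
cat > plan.py <<'E'
import numpy as np
def rel(p0,yaw0,p1,yaw1):
    a=np.radians(yaw0);d=np.array(p1)-p0
    return [round(v,1) for v in(d[0]*np.cos(a)+d[1]*np.sin(a), d[0]*np.sin(a)-d[1]*np.cos(a), -d[2], -(yaw1-yaw0))]
E
python3 - <<'E'
from plan import *
A=np.array([155.85,579.41,217.2]);B=np.array([578.5,-205,320]);y0,y1=164.94,93.5
f=lambda k:(A+(B-A)*[k/15,k/15,min(1,k/6)], y0+(y1-y0)*k/15)
for c in range(3):
    for k in range(1,6): print(rel(*f(5*c),*f(5*c+k)))
E
```

```text
[np.float64(-40.8), np.float64(-43.2), np.float64(-17.1), 4.8]
[np.float64(-81.6), np.float64(-86.4), np.float64(-34.3), 9.5]
[np.float64(-122.4), np.float64(-129.5), np.float64(-51.4), 14.3]
[np.float64(-163.2), np.float64(-172.7), np.float64(-68.5), 19.1]
[np.float64(-204.0), np.float64(-215.9), np.float64(-85.7), 23.8]
[np.float64(-54.8), np.float64(-23.0), np.float64(-17.1), 4.8]
[np.float64(-109.5), np.float64(-46.1), np.float64(-17.1), 9.5]
[np.float64(-164.3), np.float64(-69.1), np.float64(-17.1), 14.3]
[np.float64(-219.0), np.float64(-92.1), np.float64(-17.1), 19.1]
[np.float64(-273.8), np.float64(-115.1), np.float64(-17.1), 23.8]
[np.float64(-59.4), np.float64(1.0), np.float64(-0.0), 4.8]
[np.float64(-118.8), np.float64(2.1), np.float64(-0.0), 9.5]
[np.float64(-178.2), np.float64(3.1), np.float64(-0.0), 14.3]
[np.float64(-237.6), np.float64(4.2), np.float64(-0.0), 19.1]
[np.float64(-297.0), np.float64(5.2), np.float64(-0.0), 23.8]
```

>>> carry_out(
  commands=[
    [[15,-41,-43,-17,0,0,4.8],[15,-82,-86,-34,0,0,9.5],[15,-122,-130,-51,0,0,14.3],[15,-163,-173,-69,0,0,19],[15,-204,-216,-86,0,0,23.8]],
  ],
  grip_force=40,
)

```text
time: 0.78
tool_pos: [297.1, 316.1, 303.6]
tcp_rot: [180.0, 0.0, 141.0]
ft_force: [1.8, 0.5, -0.2]
finger_gap: 15.0
```

>>> carry_out(
  commands=[
    [[15,-55,-23,-17,0,0,4.8],[15,-110,-46,-17,0,0,9.5],[15,-164,-69,-17,0,0,14.3],[15,-219,-92,-17,0,0,19],[15,-274,-115,-17,0,0,23.8]],
  ],
)

```text
time: 1.4
tool_pos: [438.5, 54.5, 320.2]
tcp_rot: [180.0, 0.0, 117.2]
ft_force: [1.0, 0.9, 0.3]
finger_gap: 14.9
```

>>> carry_out(
  commands=[
    [[15,-59,1,0,0,0,4.8],[15,-119,2,0,0,0,9.5],[15,-178,3,0,0,0,14.3],[15,-238,4,0,0,0,19],[15,-297,5,0,0,0,23.8]],
  ],
)

```text
time: 2.02
tool_pos: [579.4, -207.0, 319.8]
tcp_rot: [-180.0, -0.0, 93.4]
ft_force: [-0.4, -0.2, 1.8]
finger_gap: 14.8
```

Run:
```python
from h import *; from plan import *
s=r.sense();p=s['tool_pos'];y=s['tcp_rot'];print(s['time'],p,y,s['ft_force'],s['finger_gap'])
print(rel(p,y[2],[578.5,-205,26],93.5))
```

```text
2.025 [ 579.38639423 -207.03130417  319.82612369] [-1.79990918e+02 -1.75685550e-02  9.33733978e+01] [-0.35014399 -0.15668842  1.75264858] 14.777732381544338
[np.float64(2.1), np.float64(-0.8), np.float64(293.8), np.float64(-0.1)]
```

>>> carry_out(
  commands=[
    [[15,0,-1,62,0,0,0],[15,0,-1,124,0,0,0],[15,0,-1,186,0,0,0],[15,0,-1,240,0,0,0],[15,0,-1,270,0,0,0]],
  ],
)

```text
time: 2.65
tool_pos: [575.2, -204.1, 45.7]
tcp_rot: [-179.7, -0.2, 93.5]
ft_force: [0.1, -0.5, 1.4]
finger_gap: 14.9
```

>>> carry_out(
  commands=[
    [[15,0,0,12,0,0,0],[15,0,0,24,0,0,0],[15,0,0,24,0,0,0]],
  ],
)

```text
time: 3.02
tool_pos: [578.0, -205.3, 26.5]
tcp_rot: [180.0, 0.0, 93.5]
ft_force: [1.0, 0.1, 0.4]
finger_gap: 14.9
```

Run:
```python
from h import *
a=snap('top','t1');b=snap('side','s1')
q=proj('side',[570,-100,0])[0];print(q)
x,y=(q-[70,50]).astype(int);x=max(x,0);y=max(y,0)
A=cv2.resize(a[130:280,230:430],(400,300),interpolation=cv2.INTER_CUBIC)
c=cv2.resize(b[110:260,190:330],(560,600))
cv2.imwrite('pics/c2.png',c[:,:,::-1]); cv2.imwrite('pics/c2t.png',cv2.resize(a[130:280,230:430],(800,600),interpolation=cv2.INTER_CUBIC)[:,:,::-1])
```

```text
[234.0172035  161.00853693]
```

View pics/c2t.png

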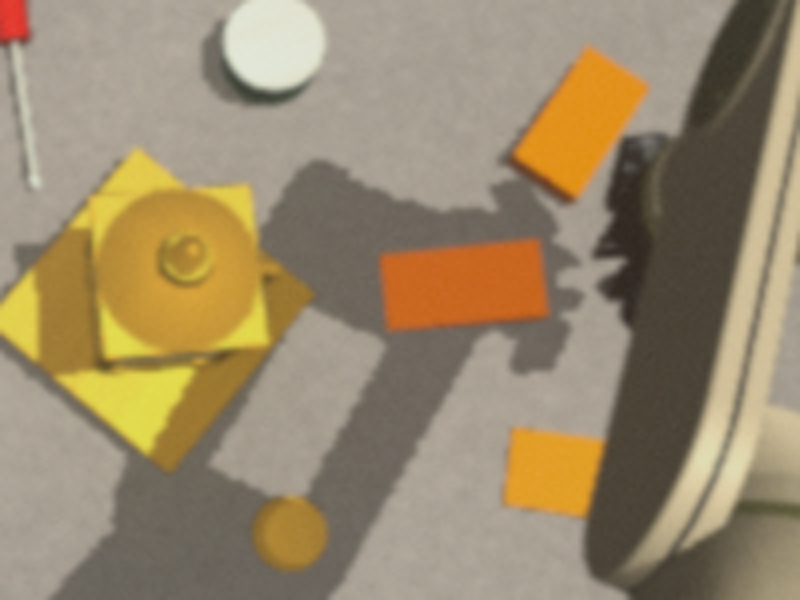

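Run:
```python
from h import *
for P in([578,-205,7],[578,-205,60],[577,-171,10],[577,-194,7]): print(P,(proj('top',P)[0]-[230,130])*4, (proj('side',P)[0]-[190,110])*4)
```

```text
[578, -205, 7] [590.15890191 278.28266029] [125.09600886 109.14102793]
[578, -205, 60] [615.64382993 263.69859374] [119.89630068  51.42747195]
[577, -171, 10] [539.02696969 279.55387644] [138.45130542 133.67111908]
[577, -194, 7] [573.29261478 279.97202536] [130.32884907 117.79694935]
```

View pics/c2.png

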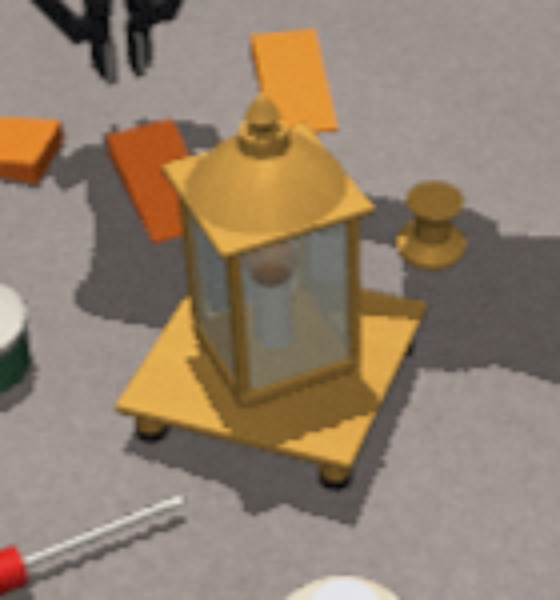

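>>> carry_out(
  commands=[
    [[15,0,0,5,0,0,0],[15,0,0,5,0,0,0]],
  ],
)

```text
time: 3.38
tool_pos: [577.8, -205.2, 21.3]
tcp_rot: [180.0, 0.0, 93.5]
ft_force: [-0.2, -0.2, 0.6]
finger_gap: 15.1
```

Run:
```python
from h import *
b=snap('side','s2')
c=cv2.resize(b[90:190,185:275],(540,600),interpolation=cv2.INTER_CUBIC)
cv2.imwrite('pics/c3.png',c[:,:,::-1])
for z in(0,5,10,20):
  for yy in(-205,-194): print(z,yy,[((proj('side',[578+dx,yy,z])[0]-[185,90])*6).round() for dx in(-14,14)])
```

```text
0 -205 [array([246., 289.]), array([191., 301.])]
0 -194 [array([252., 302.]), array([197., 314.])]
5 -205 [array([245., 281.]), array([191., 293.])]
5 -194 [array([251., 294.]), array([196., 306.])]
10 -205 [array([244., 273.]), array([190., 285.])]
10 -194 [array([250., 286.]), array([196., 298.])]
20 -205 [array([243., 257.]), array([188., 269.])]
20 -194 [array([249., 270.]), array([194., 282.])]
```

View pics/c3.png

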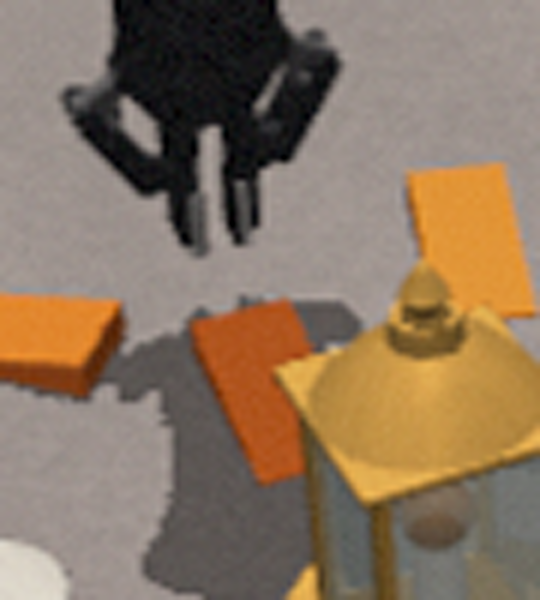

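>>> carry_out(
  commands=[
    [[15,0,0,2,0,0,0],[15,0,0,3,0,0,0]],
  ],
)

```text
time: 3.68
tool_pos: [577.7, -205.2, 18.1]
tcp_rot: [-180.0, -0.0, 93.5]
ft_force: [0.2, -0.1, -0.6]
finger_gap: 15.3
```

>>> carry_out(
  commands=[
    [[15,0,0,2,0,0,0],[15,0,0,3,0,0,0]],
  ],
)

```text
time: 3.92
tool_pos: [577.7, -205.1, 14.9]
tcp_rot: [-180.0, -0.0, 93.5]
ft_force: [-0.4, 0.3, -0.1]
finger_gap: 15.3
```

>>> carry_out(
  commands=[
    [[15,0,0,2,0,0,0],[15,0,0,3,0,0,0]],
  ],
)

```text
time: 4.18
tool_pos: [577.7, -205.2, 12.0]
tcp_rot: [-180.0, -0.0, 93.5]
ft_force: [-0.1, 0.6, -0.3]
finger_gap: 14.5
```

Run:
```python
from h import *
a=viewer.snapshot('top');b=viewer.snapshot('side')
c=np.hstack([cv2.resize(b[100:170,195:265],(400,400),interpolation=cv2.INTER_CUBIC),cv2.resize(a[165:235,340:410],(400,400),interpolation=cv2.INTER_CUBIC)])
cv2.imwrite('pics/c4.png',c[:,:,::-1])
print(r.sense()['tool_pos'])
k=400/70
for z in(0,8,16,24): print(z,((proj('side',[578,-205,z])[0]-[195,100])*k).round(),((proj('top',[578,-205,z])[0]-[340,165])*k+[400,0]).round(),((proj('side',[578,-194,z])[0]-[195,100])*k).round(),((proj('top',[578,-194,z])[0]-[340,165])*k+[400,0]).round())
```

```text
[ 577.6789392  -205.13303909   11.97937031]
0 [151. 224.] [610. 200.] [157. 236.] [586. 200.]
8 [150. 212.] [615. 197.] [156. 224.] [591. 197.]
16 [149. 199.] [620. 194.] [155. 212.] [596. 194.]
24 [148. 187.] [626. 191.] [153. 200.] [601. 191.]
```

View pics/c4.png

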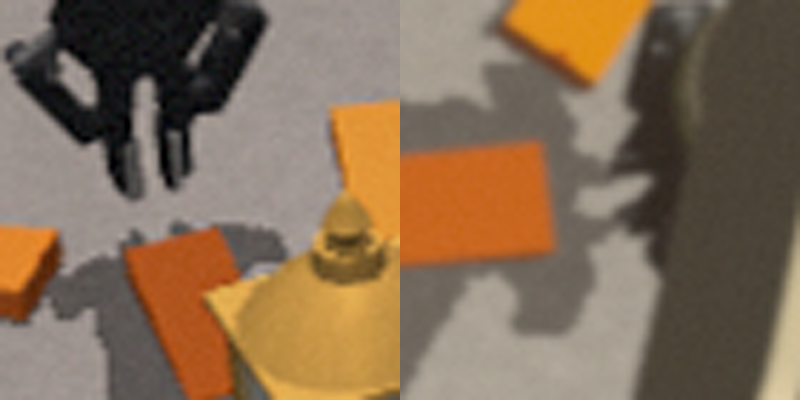

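>>> carry_out(
  commands=[
    [[15,0,0,2,0,0,0],[15,0,0,3,0,0,0]],
  ],
)

```text
time: 4.53
tool_pos: [577.7, -205.2, 9.1]
tcp_rot: [-180.0, -0.0, 93.5]
ft_force: [0.3, 0.3, -0.5]
finger_gap: 14.6
```

>>> carry_out(
  commands=[
    [[15,0,0,2,0,0,0],[15,0,0,2,0,0,0]],
  ],
)

```text
time: 4.78
tool_pos: [577.6, -205.1, 6.9]
tcp_rot: [-180.0, -0.0, 93.5]
ft_force: [-0.7, 0.4, -0.9]
finger_gap: 15.2
```

>>> carry_out(
  commands=[
    [[15,0,0,2,0,0,0],[15,0,0,3,0,0,0]],
  ],
)

```text
time: 5.03
tool_pos: [577.7, -205.2, 4.0]
tcp_rot: [-180.0, -0.0, 93.5]
ft_force: [0.1, 0.3, 0.7]
finger_gap: 14.9
```

>>> carry_out(
  commands=[
    [[15,0,0,2,0,0,0],[15,0,0,2,0,0,0]],
  ],
)

```text
time: 5.28
tool_pos: [577.6, -205.1, 1.9]
tcp_rot: [-180.0, -0.0, 93.5]
ft_force: [0.3, 1.0, 0.5]
finger_gap: 15.3
```

Run:
```python
from h import *
a=viewer.snapshot('top');b=viewer.snapshot('side')
c=np.hstack([cv2.resize(b[100:170,195:265],(400,400),interpolation=cv2.INTER_CUBIC),cv2.resize(a[165:235,340:410],(400,400),interpolation=cv2.INTER_CUBIC)])
cv2.imwrite('pics/c5.png',c[:,:,::-1])
```

```text
(no output)
```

View pics/c5.png

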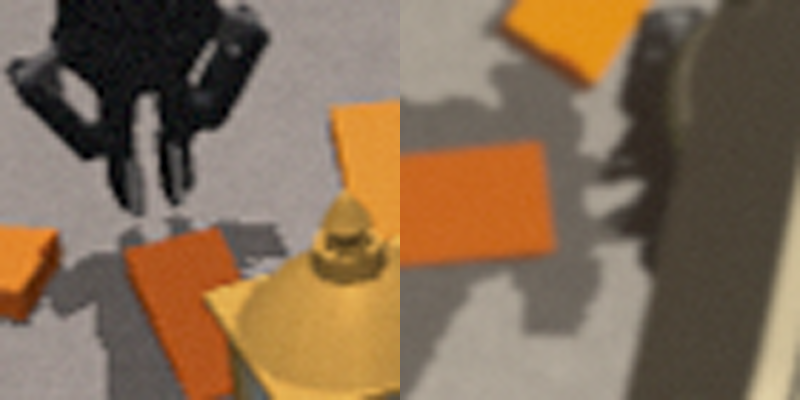

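>>> carry_out(
  commands=[
    [[15,0,0,3,0,0,0],[15,8,0,3,0,0,0],[15,16,0,3,0,0,0],[15,24,0,3,0,0,0],[15,32,0,3,0,0,0]],
  ],
)

```text
time: 6.0
tool_pos: [575.8, -172.6, -0.7]
tcp_rot: [180.0, 0.0, 93.6]
ft_force: [-0.1, 0.1, -0.7]
finger_gap: 14.8
```

>>> carry_out(
  commands=[
    [[15,6,0,0,0,0,0],[15,12,0,0,0,0,0],[15,18,0,0,0,0,0],[15,24,0,0,0,0,0],[15,30,0,0,0,0,0]],
  ],
)

```text
time: 6.62
tool_pos: [574.0, -143.0, -0.8]
tcp_rot: [180.0, 0.0, 93.5]
ft_force: [0.2, -0.8, -0.0]
finger_gap: 14.9
```

Run:
```python
from h import *
a=viewer.snapshot('top');b=viewer.snapshot('side')
c=np.hstack([cv2.resize(b[100:200,195:295],(400,400),interpolation=cv2.INTER_CUBIC),cv2.resize(a[150:250,290:390],(400,400),interpolation=cv2.INTER_CUBIC)])
cv2.imwrite('pics/c6.png',c[:,:,::-1])
```

```text
(no output)
```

View pics/c6.png

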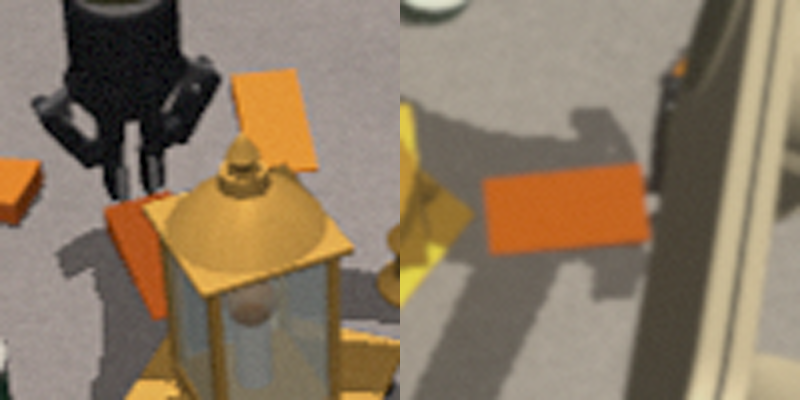

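Run:
```python
from m import *
c=np.array([(485,180),(491,254),(640,165),(650,238)],float); c=(c-[400,0]+.5)/4-.5+[290,150]
p,f,w=wedge(c,[570,-80,0]);print(p[:2],np.degrees(p[2]),f.round(2),w.round(1))
```

```text
[572.44557    -83.42734735] 3.5822539872778205 [-0.43 -0.17 -0.05  0.19  0.33 -0.48  0.14  0.43] [[ 569.3  -33.5    0. ]
 [ 575.6 -133.3   10. ]]
```

>>> carry_out(
  commands=[
    [[15,6,0,0,0,0,0],[15,12,0,0,0,0,0],[15,18,0,0,0,0,0],[15,22,0,0,0,0,0]],
  ],
)

```text
time: 7.22
tool_pos: [572.6, -121.2, -0.8]
tcp_rot: [180.0, 0.0, 93.6]
ft_force: [0.1, -4.4, 0.1]
finger_gap: 15.2
```

>>> carry_out(
  commands=[
    [[15,3,0,0,0,0,0],[15,6,0,0,0,0,0],[15,9,0,0,0,0,0]],
  ],
)

```text
time: 7.6
tool_pos: [572.1, -112.4, -0.8]
tcp_rot: [180.0, 0.0, 93.5]
ft_force: [0.8, -3.9, -0.9]
finger_gap: 14.8
```

>>> carry_out(
  commands=[
    [[15,3,0,0,0,0,0],[15,6,0,0,0,0,0],[15,9,0,0,0,0,0],[15,12,0,0,0,0,0],[15,15,0,0,0,0,0]],
  ],
)

```text
time: 8.22
tool_pos: [571.1, -97.2, -0.8]
tcp_rot: [-180.0, -0.0, 93.5]
ft_force: [-0.6, -3.5, -0.5]
finger_gap: 15.2
```

>>> carry_out(
  commands=[
    [[15,2,0,0,0,0,0],[15,4,0,0,0,0,0],[15,6,0,0,0,0,0]],
  ],
)

```text
time: 8.6
tool_pos: [570.7, -91.3, -0.8]
tcp_rot: [-180.0, -0.0, 93.5]
ft_force: [0.8, -2.9, 0.2]
finger_gap: 15.0
```

Now 1 mm steps, watching for the force rise to 8–11 N.

>>> carry_out(
  commands=[
    [[15,1.5,0,0,0,0,0],[15,3,0,0,0,0,0]],
  ],
)

```text
time: 8.85
tool_pos: [570.6, -88.3, -0.8]
tcp_rot: [-180.0, -0.0, 93.5]
ft_force: [0.9, -2.9, 0.1]
finger_gap: 14.9
```

>>> carry_out(
  commands=[
    [[15,1,0,0,0,0,0],[15,2,0,0,0,0,0]],
  ],
)

```text
time: 9.1
tool_pos: [570.4, -86.4, -0.8]
tcp_rot: [180.0, 0.0, 93.5]
ft_force: [-0.1, -4.0, -0.8]
finger_gap: 15.1
```

>>> carry_out(
  commands=[
    [[15,1,0,0,0,0,0]],
  ],
)

```text
time: 9.22
tool_pos: [570.4, -85.4, -0.8]
tcp_rot: [-180.0, 0.0, 93.5]
ft_force: [0.4, -3.7, 0.3]
finger_gap: 15.1
```

>>> carry_out(
  commands=[
    [[15,1,0,0,0,0,0]],
  ],
)

```text
time: 9.35
tool_pos: [570.3, -84.4, -0.8]
tcp_rot: [180.0, 0.0, 93.5]
ft_force: [-0.3, -3.5, 1.0]
finger_gap: 14.6
```

>>> carry_out(
  commands=[
    [[15,1,0,0,0,0,0]],
  ],
)

```text
time: 9.48
tool_pos: [570.3, -83.4, -0.8]
tcp_rot: [180.0, 0.0, 93.5]
ft_force: [0.8, -2.4, 0.3]
finger_gap: 15.2
```

>>> carry_out(
  commands=[
    [[15,1,0,0,0,0,0]],
  ],
)

```text
time: 9.6
tool_pos: [570.2, -82.4, -0.8]
tcp_rot: [-180.0, 0.0, 93.5]
ft_force: [0.9, -4.3, 0.3]
finger_gap: 15.4
```

>>> carry_out(
  commands=[
    [[15,1,0,0,0,0,0]],
  ],
)

```text
time: 9.72
tool_pos: [570.2, -81.6, -0.8]
tcp_rot: [180.0, 0.0, 93.5]
ft_force: [0.4, -4.7, -0.8]
finger_gap: 15.0
```

>>> carry_out(
  commands=[
    [[15,1,0,0,0,0,0]],
  ],
)

```text
time: 9.85
tool_pos: [570.1, -80.9, -0.8]
tcp_rot: [180.0, 0.0, 93.5]
ft_force: [0.4, -5.8, -1.5]
finger_gap: 15.1
```

>>> carry_out(
  commands=[
    [[15,0,0,0,0,0,0]],
  ],
)

```text
time: 9.98
tool_pos: [570.1, -80.8, -0.8]
tcp_rot: [180.0, 0.0, 93.5]
ft_force: [0.3, -4.7, -1.3]
finger_gap: 15.0
```

>>> carry_out(
  commands=[
    [[15,1,0,0,0,0,0]],
  ],
)

```text
time: 10.1
tool_pos: [570.1, -79.9, -0.8]
tcp_rot: [180.0, 0.0, 93.5]
ft_force: [0.5, -5.8, -1.7]
finger_gap: 14.8
```

Run:
```python
from h import *
a=snap('top','t7');b=snap('side','s7')
c=np.hstack([cv2.resize(b[110:250,200:310],(400,509),interpolation=cv2.INTER_CUBIC),cv2.resize(a[150:262,212:300],(400,509),interpolation=cv2.INTER_CUBIC)])
cv2.imwrite('pics/c7.png',c[:,:,::-1])
f=r.sense();print(f['ft_force'],f['tool_pos'])
```

```text
[ 0.88373272 -5.88660004 -1.23266947] [570.04968348 -79.85905016  -0.79730431]
```

View pics/c7.png

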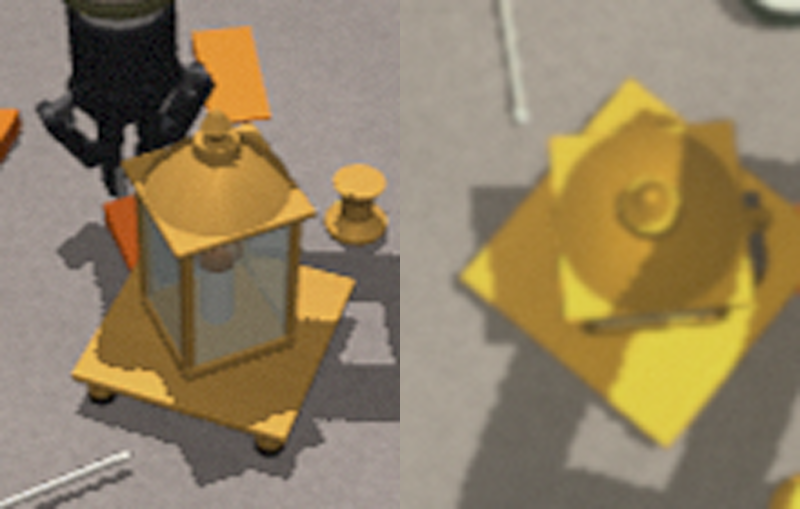

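```bash
cat > lan.py <<'E'
from h import *
from scipy.optimize import least_squares
P=np.array([[106,0,32],[-106,0,32],[0,106,32],[0,-106,32.],[0,0,218]])
def T(p,A):
    R=cv2.Rodrigues(np.array([0,0,p[2]]))[0]@cv2.Rodrigues(np.array([p[3],p[4],0]))[0]; return A@R.T+[p[0],p[1],0]
def fit(q,idx,qs=None,ids=None):
    def f(p):
        e=(proj('top',T(p,P[idx]))-q).ravel()
        if qs is not None: e=np.r_[e,(proj('side',T(p,P[ids]))-qs).ravel()]
        return e
    o=least_squares(f,[555,85,.08,.05,0]); print(o.x.round(3),o.fun.round(2)); return o.x
E
python3 - <<'E'
from lan import *
px=lambda L,s,ox,oy:(np.array(L,float)+.5)/s-.5+[ox,oy]
fit(px([(207,140),(237,448),(63,305),(376,280),(254,240)],3.8,210,130),[0,1,2,3,4])
s=400/88
fit(px([(630-400,78),(667-400,447),(458-400,276),(652-400,200)],s,212,150),[0,1,2,4], px([(355,284),(217,115)],400/110,200,110),[1,4])
fit(px([(630-400,78),(667-400,447),(458-400,276),(652-400,200)],s,212,150),[0,1,2,4])
E
```

```text
[ 5.59269e+02  8.32770e+01  8.30000e-02  8.30000e-02 -8.00000e-03] [-0.15 -0.56 -0.04  1.   -0.23 -0.17  0.38 -0.25  0.04 -0.09]
[ 5.59791e+02  8.56010e+01  8.10000e-02 -3.00000e-03 -9.00000e-03] [-0.13 -0.96 -0.51  0.48 -0.19 -0.29 -0.71 -0.35  0.04 -1.26  0.4  -1.42]
[ 5.59226e+02  8.50360e+01  8.60000e-02  1.00000e-03 -9.00000e-03] [-0.05 -0.74 -0.03  0.69  0.08  0.1   0.   -0.1 ]
```

>>> carry_out(
  commands=[
    [[15,1,0,0,0,0,0]],
  ],
)

```text
time: 10.32
tool_pos: [570.0, -79.0, -0.8]
tcp_rot: [180.0, 0.0, 93.5]
ft_force: [0.2, -5.6, -0.8]
finger_gap: 14.9
```

>>> carry_out(
  commands=[
    [[15,0,0,0,0,0,0]],
  ],
)

```text
time: 10.45
tool_pos: [570.0, -78.9, -0.8]
tcp_rot: [180.0, 0.0, 93.5]
ft_force: [-0.1, -5.1, -0.6]
finger_gap: 14.7
```

```bash
cat > reg.py <<'E'
from h import *
import sys
def shift(a,b,box):
    x0,y0,x1,y1=box
    A=cv2.cvtColor(a,cv2.COLOR_RGB2GRAY).astype(np.float32);B=cv2.cvtColor(b,cv2.COLOR_RGB2GRAY).astype(np.float32)
    M=np.eye(2,3,dtype=np.float32)
    m=np.zeros(A.shape,np.uint8)
    m[y0:y1,x0:x1]=255
    try: _,M=cv2.findTransformECC(A[y0:y1,x0:x1],B[y0:y1,x0:x1],M,cv2.MOTION_TRANSLATION,(3,300,1e-7),None,3)
    except cv2.error: return 'fail'
    return M[:,2].round(2)
old=cv2.imread(f'pics/{sys.argv[1]}.png')[:,:,::-1].copy()
new=snap('top',sys.argv[2])
print('finial',shift(old,new,(258,182,286,208)),'plateL corner',shift(old,new,(220,195,242,225)),'plateB',shift(old,new,(258,225,285,252)))
s=r.sense();print(s['time'],s['ft_force'].round(1),s['tool_pos'].round(1))
E
python3 reg.py t7 t8
```

```text
finial [-0.57 -0.05] plateL corner [-0.45  0.2 ] plateB [-0.31  0.2 ]
10.5 [-0.1 -5.9 -1. ] [570.  -78.8  -0.8]
```

>>> carry_out(
  commands=[
    [[15,1,0,0,0,0,0],[15,1,0,0,0,0,0]],
  ],
)

```text
time: 10.75
tool_pos: [570.0, -77.9, -0.8]
tcp_rot: [180.0, 0.0, 93.5]
ft_force: [0.2, -5.0, -0.0]
finger_gap: 14.9
```

```bash
python3 reg.py t8 t9
python3 - <<'E'
from reg import *
E
true
```

```text
finial [-0.39  0.19] plateL corner [-0.28 -0.03] plateB [-0.35  0.24]
10.8 [-0.  -4.7 -0.7] [569.9 -77.9  -0.8]Traceback (most recent call last):
  File "<stdin>", line 1, in <module>
  File "reg.py", line 12, in <module>
    old=cv2.imread(f'pics/{sys.argv[1]}.png')[:,:,::-1].copy()
                           ~~~~~~~~^^^
IndexError: list index out of range
```

The lantern top and base plate now move together, so it is level and is starting to slide. I'll stop pushing and back straight off.

>>> carry_out(
  commands=[
    [[15,-5,0,0,0,0,0],[15,-15,0,0,0,0,0],[15,-35,0,0,0,0,0],[15,-60,0,0,0,0,0],[15,-60,0,-40,0,0,0]],
  ],
)

```text
time: 11.42
tool_pos: [570.3, -139.2, 35.8]
tcp_rot: [-179.6, -0.1, 93.4]
ft_force: [-0.6, 0.2, -0.1]
finger_gap: 15.3
```

>>> carry_out(
  commands=[
    [[15,-10,0,-60,0,0,0],[15,-60,0,-120,0,0,0],[15,-110,0,-150,0,0,0],[15,-160,0,-150,0,0,0],[15,-200,0,-150,0,0,0]],
  ],
)

```text
time: 12.05
tool_pos: [585.8, -341.3, 190.9]
tcp_rot: [179.9, 0.1, 93.4]
ft_force: [-0.3, 0.5, -0.2]
finger_gap: 14.9
```

Run:
```python
from h import *
s=r.sense();print(s['time'],s['ft_force'].round(1),s['tool_pos'].round(1))
a=snap('top','t10');b=snap('side','s10')
c=np.hstack([cv2.resize(b[110:250,200:310],(400,509),interpolation=cv2.INTER_CUBIC),cv2.resize(a[150:262,212:300],(400,509),interpolation=cv2.INTER_CUBIC)])
c=cv2.resize(a[155:255,220:360],(798,570),interpolation=cv2.INTER_CUBIC)
cv2.imwrite('pics/c8.png',c[:,:,::-1])
```

```text
12.05 [-0.3  0.5 -0.2] [ 585.8 -341.3  190.9]
```

View pics/c8.png

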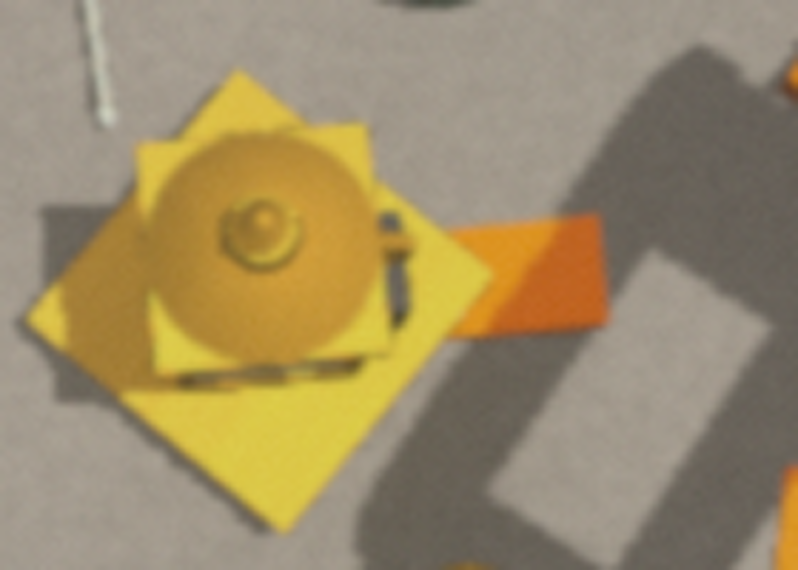

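Run:
```python
from lan import *
px=lambda L,s,ox,oy:(np.array(L,float)+.5)/s-.5+[ox,oy]
x=fit(px([(238,68),(284,534),(20,320),(493,274),(262,226)],5.7,220,155),[0,1,2,3,4])
print('foot',T(x,np.array([[0,-85,8.]])).round(1))
q=px([(601,214),(609,325)],5.7,220,155); e=np.array([ray('top',p,20) for p in q]);print('thick end',e.mean(0).round(1))
```

```text
[ 5.59047e+02  8.80900e+01  8.70000e-02  1.00000e-03 -1.40000e-02] [-0.43 -0.39 -0.25  0.52  0.15 -0.07  0.5  -0.04  0.03 -0.06]
foot [[566.3   3.4   7.9]]
thick end [571.3 -68.1  20. ]
```

```bash
python3 reg.py t10 t11; python3 -c "
from bench import r; print(r.hand_in())"
```

```text
finial [-0.02  0.01] plateL corner [-0.01 -0.02] plateB [0.3  0.16]
12.2 [ 0.2  1.  -0.4] [ 584.8 -340.2  188.6]
the job is handed in; nothing more can be done
None
```

The wedge is under the short foot, the lantern measures level, and I handed the job in at about 12 s with the arm well clear. One check was off: the lantern slid along by about 4–5 mm before I stopped pushing.

- **What I did:** I pushed the leftmost orange wedge thin end first, with both fingertips on its thick end. It stayed on the bench the whole way. I kept pushing until successive pictures showed the lantern's top and base moving together, then backed straight off.
- **Level and fit:** The lantern's measured tilt towards the short foot went from 0.083 to 0.001 rad, accurate to about 0.01 rad. A small reading of −0.014 rad about its other axis (−0.008 at the start) is probably measurement bias. The foot sits about 28–29 mm in from the thin edge, against the 29 mm nominal.
- **Steadiness:** Two pictures taken after letting go show no movement at the lantern's top or left corner. A third patch, at the near corner, shifted 0.3 pixels, which I put down to noise.
- **Slide and force:** By my fits, the lantern's centre moved from about y = 83.5 to 88 mm. The push force never passed about 6 N, short of the 8–11 N the task gives for a level lantern, so I noticed the slide from the pictures rather than the force.
- **Fingertip height:** With the fingers 15 mm apart, the tips sat well behind the stated 19 mm ahead of the TCP. I found the height from pictures, lowering in small steps with no contact force.

I never moved the arm onto the lantern or the things around it, but I did not re-measure where those things stand afterwards.

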